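# Stroke the bedside dimmer down to night light

## Task

Dim the bedside lamp for the night: set your fingertips on the dark curved touch strip at the dot beside the blue cap, coming down on the strip nowhere else, and stroke gently along the whole curve, over every dot, to the last dot beside the amber cap, without lifting off on the way. Keep the strip pushed down a little all the way, and finish while still holding your fingertips there, resting lightly on that last dot. Do not pick up or disturb anything that stands around it.

Things in the scene. Friction and masses are not known exactly. Their poses are not given: they have to be found in the camera images.
- console: Lamp dimmer: a white slab 150 (x) by 280 (y) mm, 18 mm high, fixed to the table. Origin: centre of its underside, z up. On it a raised dark rubbery touch strip, 18 mm wide, its top 14 mm above the slab, curved as an arc of 100 mm radius about x=+65, y=0 mm of this frame (bulging to -x), with seven white dots 10 mm across in a row along it.
- strip (a joint): How far the strip is pushed down (m): 0 at rest, 0.008 at its hard stop. It sinks level wherever pressed and springs back; it starts at 1.5 N, 4 N gives 4 mm, 6 N 8 mm. A touch counts from 0.5 mm (rest at the end 1 to 7 mm down), over a dot while the TCP (upright tool) is within 15 mm of it horizontally. Simplest with the gripper shut, pointing down.
- dot0 (a point): White dot number 0 in the row on top of the dark strip (dot0 at the console's own -y end, dot6 at its +y end). The point is the dot's centre on the strip's top face, 32 mm above the table when nothing presses on it; it sinks with the strip. Dots are 31 mm apart along the arc; dot0 and dot6 are the end dots, with 11 mm of strip before its rounded end starts.
- dot1 (a point): White dot number 1 in the row on top of the dark strip (dot0 at the console's own -y end, dot6 at its +y end). The point is the dot's centre on the strip's top face, 32 mm above the table when nothing presses on it; it sinks with the strip.
- dot2 (a point): White dot number 2 in the row on top of the dark strip (dot0 at the console's own -y end, dot6 at its +y end). The point is the dot's centre on the strip's top face, 32 mm above the table when nothing presses on it; it sinks with the strip.
- dot3 (a point): White dot number 3 in the row on top of the dark strip (dot0 at the console's own -y end, dot6 at its +y end). The point is the dot's centre on the strip's top face, 32 mm above the table when nothing presses on it; it sinks with the strip.
- dot4 (a point): White dot number 4 in the row on top of the dark strip (dot0 at the console's own -y end, dot6 at its +y end). The point is the dot's centre on the strip's top face, 32 mm above the table when nothing presses on it; it sinks with the strip.
- dot5 (a point): White dot number 5 in the row on top of the dark strip (dot0 at the console's own -y end, dot6 at its +y end). The point is the dot's centre on the strip's top face, 32 mm above the table when nothing presses on it; it sinks with the strip.
- dot6 (a point): White dot number 6 in the row on top of the dark strip (dot0 at the console's own -y end, dot6 at its +y end). The point is the dot's centre on the strip's top face, 32 mm above the table when nothing presses on it; it sinks with the strip.
- cap_blue: Round blue cap, 28 mm across and 3 mm thick, fixed on the slab's top 41 mm from the centre of an end dot, just beyond that end of the strip (either end). The stroke begins at the dot nearest to it. Origin at the centre of its underside, 18 mm above the table.
- cap_amber: Round amber (orange-yellow) cap of the same size, beyond the other end of the strip. The stroke ends at the dot nearest to it. Origin at the centre of its underside.
- tin: Small closed brass-coloured balm tin with a bright lid, 34 mm across, 22 mm high, loose on the white slab inside the strip's curve, its top 40 mm above the table. To be left alone. Origin at the centre of its underside.
- plant: Green succulent in a white square pot 60 mm wide, about 100 mm high and 80 mm across the leaves, loose on the table beyond the console. To be left alone. Origin at the centre of its underside.
- mug: Blue mug, 76 mm across, 85 mm high, handle on its +y side, loose on the table beyond the console. To be left alone. Origin at the centre of its underside.
- glasses_case: Brown glasses case, 60 x 155 mm, 34 mm high, long along its y, loose on the table on the robot's side of the console. To be left alone. Origin at the centre of its underside.
- remote: Black remote control, 130 (x) by 40 mm, 18 mm high, loose on the table on the robot's side of the console. To be left alone. Origin at the centre of its underside.
- clock: White alarm clock with a black face and orange bar on top, 45 x 100 mm, 80 mm high, loose at the left. To be left alone. Origin at the centre of its underside.
- book: Blue book lying flat, 190 x 125 mm, 27 mm high, loose at the right. To be left alone. Origin at the centre of its underside.

How it is judged:
By the outcome, as a careful person would: the job done as asked, in the order asked, and still so for the second after the job is handed in, while the arm keeps its last pose, push and grip.
It also fails if it takes over 48 s, if anything falls off the work surface, if the arm or the gripper's body presses on something with over 40 N, if the wrist force passes 120 N, or if a joint passes its speed limit or range.

## Robot

A 6-joint arm with a two-finger parallel gripper is mounted at the origin on the work surface. World frame = base frame: x ahead of the robot, y to its left, z up, the work surface at z = 0. Lengths are in mm, angles in rad, forces in N, time in s.
With the tool pointing down it reaches from about 250 to 725 mm from the base axis. Payload 9.7 kg.
Tool frame: the origin (TCP) lies between the finger pads, 19 mm behind the fingertips; this is the grasp point; z points along the fingers, y is the line along which they close (so a half turn about z gives the same grasp; the last joint's range is limited). The gripper opens to 85 mm and grips with 20 to 120 N. Pads are 22 mm wide; open, the fingers measure 114 mm over their backs; the gripper's body (76 mm by 85 mm) begins 54 mm behind the grasp point. The pads swing forward as they close: fully open they stand 13 mm farther back than shut.
Start: joints at [1.111, 0.087, 0.176, 1.66, 0, 1.571], TCP at [244.07, 492.876, 249.984] pointing down, gripper open.
Joint ranges: [-3.13, 3.13], [-0.85, 1.81], [-1.15, 1.24], [-2.2, 2.28], [-1.44, 1.52], [-3.14, 3.14]. Speed limits (rad/s): [2.22, 2.22, 2.57, 3.14, 3.14, 3.14].

## Interface

Orientations are given as a rotation vector (axis times angle).
In Python, from station import ctrl gives the robot as it stands.
- The arm moves only by the tool apply_moves, never from a script. Its argument "motion" is a list of rows, each a list of 3 entries, a list of its own where there are three numbers: the closure, from 0 (fully open) to 1 (shut), then the shift along the tool's x, y, z in units of 50 mm (1.0 is 50 mm), then the turn, a rotation vector about the tool's x, y, z in units of 10 degrees (1.0 is 10 degrees). In form: [[fingers, [tx, ty, tz], [rx, ry, rz]], ...]. A call has 1 to 5 rows; each row is the pose to reach, as a shift and turn from the pose commanded when the call began, along the tool's axes at that moment; what a row does not reach only later rows make up. A row lasts 1/8 s, in which the tool goes at most 62.5 mm and 10.7 degrees, less where a joint would pass 70% of its speed; a pose out of reach is approached as far as the arm can. A call with a gripper value outside its range is refused whole. The fingers move at their own pace and stop on an object; "grip_force" is the grip in N (left out, the last holds). Time passes only in rows, so rows that repeat a pose let the fingers close. It gives the time, the measured TCP pose, the force, the opening and the grip force at its end, in the units of the state.
- ctrl.read_state(): the state, without advancing time (a new reading comes with each control period).
- ctrl.snapshot(name): name is "scene" or "top"; returns a dict with "pixels" (400x640x3 uint8, blue, green, red), "fx", "fy", "cx", "cy" (pixels), "k1" (the pictures are not rectified: a ray, as slopes to the right and down, at radius r is drawn at 1 + k1 r^2 times it, then the intrinsics apply), "R" (3x3) and "t" (3): a world point X has camera coordinates R X + t. Camera axes: x right, y down, z forward; pixel columns grow to the right and rows downward; lengths in mm; the calibration is good to about 2 mm. A picture is of the moment at which its call begins. There is no depth.
- ctrl.finish_job(): hands the job in; it is judged then, once.
The state is a dict: "clock": time; "q": joint angles; "joint_vel": joint speeds; "joint_efforts": joint torques, N m; "tcp_pos": TCP position; "eef_rot": TCP orientation; "contact_force": force on the tool from outside, world axes, zero at the start; "moment": the same for the moment, N m; "opening": finger opening in mm; "grip_force": force on a finger pad.
Only numpy, scipy, OpenCV 4.12 (cv2) and the standard library are available. Lean on these libraries where they do the work, as an engineer would, in place of code of your own. Each camera call takes 0.05 s, during which the arm holds its last target. There are 200 camera calls.

## Working session

There is one attempt and no reset: what is moved stays moved. The work goes in short steps, Python scripts to look and compute and a tool call to move; the robot and the scene stay as the last step left them, time stands still between calls to the robot, and variables do not carry over. Pictures are saved under pics/ and viewed, at most 10 in all, crops included, and the job is handed in when it is done.

Besides the shell and the picture viewer there is one more tool, called after "Emit:" as a command line: name --argument value ..., lists and objects as JSON in quotes. apply_moves: Moves the arm, as the interface text tells. Its arguments: {"type":"object","properties":{"motion":{"type":"array","items":{"type":"array"}},"grip_force":{"type":"number"}},"required":["motion"]}

```bash
mkdir -p pics
cat > h.py <<'E'
import numpy as np, cv2
from station import ctrl
def ray(s,uv,z):
    K=np.array([[s["fx"],0,s["cx"]],[0,s["fy"],s["cy"]],[0,0,1.]])
    d=cv2.undistortPoints(np.array(uv,float).reshape(-1,1,2),K,np.array([s["k1"],0,0,0.])).reshape(-1,2)
    R=np.array(s["R"]);t=np.array(s["t"]).ravel()
    c=-R.T@t; w=np.c_[d,np.ones(len(d))]@R
    return c+w*((z-c[2])/w[:,2])[:,None]
E
python3 - <<'E'
from h import *
for n in("top","scene"):
    s=ctrl.snapshot(n);cv2.imwrite(f"pics/{n}0.png",s["pixels"]);print(n,s["fx"],s["k1"],-np.array(s["R"]).T@np.array(s["t"]).ravel())
print(ctrl.read_state())
E
```

```text
top 367.94764471077406 0.019759868380185813 [ 500.699231     46.09842163 1079.53487785]
scene 416.7669766120091 -0.03090415255660051 [1204.78301522 -414.78624128 1214.41155126]
{'clock': 0.1, 'q': array([ 1.11101410e+00,  8.74212407e-02,  1.75206568e-01,  1.65978356e+00,
       -6.55132489e-07,  1.57080965e+00]), 'joint_vel': array([-0.00023105, -0.00083095,  0.00240188,  0.0012588 ,  0.00038448,
        0.00232185]), 'joint_efforts': array([ 7.96799418e-05, -5.21560371e+01,  4.65654802e+01,  1.59467943e-02,
       -4.74873696e-05,  5.57099966e-06]), 'tcp_pos': array([243.98560762, 492.72306933, 249.34156438]), 'eef_rot': array([-7.15837434e-01, -3.05866982e+00,  1.83834954e-03]), 'contact_force': array([ 0.64837511, -0.06782577, -0.23273726]), 'moment': array([ 0.05608415,  0.01536914, -0.00287093]), 'grip_force': 0.0, 'opening': 85.51901018331121}
```

View pics/top0.png

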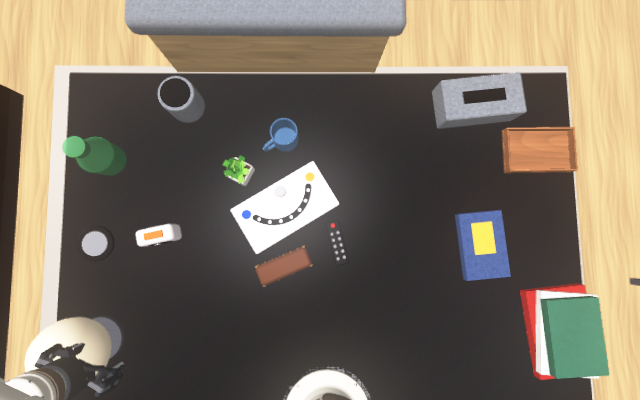

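View pics/scene0.png

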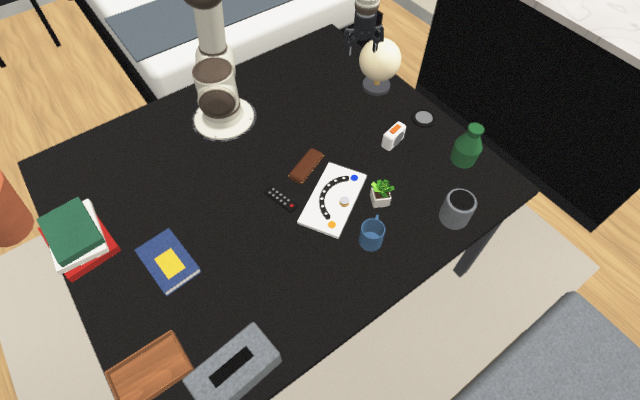

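The top view shows the slab centred near (285,207). The blue cap is at (246,214), the amber cap at (310,177), and the dotted strip bulges down toward the robot. The scene view shows the same layout, with blue at (354,178) and amber at (332,225). Next I'll measure the caps and dots in both views and fit the known layout to them.

```bash
cat >> h.py <<'E'
def cen(m,off,lo,hi):
    n,l,st,c=cv2.connectedComponentsWithStats(m.astype(np.uint8))
    return [(c[i]/8+np.array(off)-.4375,st[i,4]/64) for i in range(1,n) if lo<=st[i,4]/64<=hi]
def measure(n):
    s=ctrl.snapshot(n);x0,y0,x1,y1=(225,155,345,258) if n=="top" else (290,155,375,242)
    c=cv2.resize(s["pixels"][y0:y1,x0:x1],None,fx=8,fy=8,interpolation=cv2.INTER_CUBIC)
    h=cv2.cvtColor(c,cv2.COLOR_BGR2HSV);H,S,V=h[...,0],h[...,1],h[...,2]
    blue=cen((H>105)&(H<125)&(S>170)&(V>120),(x0,y0),20,120);amb=cen((H>12)&(H<30)&(S>150)&(V>150),(x0,y0),20,120)
    # dots: bright blobs enclosed by dark
    th=cv2.morphologyEx(V,cv2.MORPH_TOPHAT,cv2.getStructuringElement(cv2.MORPH_ELLIPSE,(57,57)))
    d=cen(th>70,(x0,y0),3,40)
    return s,c,blue,amb,d
E
python3 - <<'E'
from h import *
for n in("top","scene"):
    s,c,b,a,d=measure(n)
    for nm,L,z in(("blue",b,21),("amber",a,21),("dot",d,32)):
        for p,ar in L: print(n,nm,p.round(1),round(ar,1),ray(s,p,z)[0].round(1))
    cv2.imwrite(f"pics/{n}1.png",cv2.resize(c,None,fx=.7,fy=.7))
E
```

```text
top dot [236.  157.9] 6.0 [718.5 252.2  32. ]
top dot [233.  163.7] 11.6 [701.6 260.6  32. ]
top dot [226.  162.8] 14.0 [704.4 280.4  32. ]
top dot [229.5 176.4] 5.1 [664.9 270.2  32. ]
top dot [245.7 176.9] 4.9 [663.2 224.3  32. ]
top dot [234.7 179.1] 6.1 [657.1 255.3  32. ]
top dot [307.6 189.6] 13.1 [625.1  47.6  32. ]
top dot [304.9 200.2] 12.9 [594.9  55.5  32. ]
top dot [299.2 209.5] 13.7 [568.4  72.   32. ]
top dot [290.7 216.5] 13.8 [548.6  96.3  32. ]
top dot [258.6 218.7] 13.5 [543.3 187.   32. ]
top dot [280.4 220.6] 14.0 [537.5 125.6  32. ]
top dot [269.4 221.5] 13.8 [535.2 156.7  32. ]
top dot [332.4 225.1] 18.1 [523.  -21.8  32. ]
top dot [337.5 232.1] 6.8 [502.9 -35.9  32. ]
top dot [331.5 233.8] 6.0 [498.4 -18.8  32. ]
top dot [339.  238.2] 7.8 [485.6 -40.1  32. ]
top dot [333.  239.7] 7.7 [481.5 -23.   32. ]
top dot [340.7 244.4] 8.3 [468.1 -44.4  32. ]
top dot [334.6 245.9] 8.1 [464.1 -27.1  32. ]
top dot [342.2 250.6] 9.0 [450.7 -48.6  32. ]
top dot [336.1 252.1] 7.7 [446.8 -31.2  32. ]
top dot [343.5 256.3] 5.1 [434.7 -51.8  32. ]
scene blue [353.9 177.2] 24.6 [556.6 221.2  21. ]
scene amber [331.5 224.1] 33.5 [664.1  38.7  21. ]
scene dot [343.3 177.7] 7.4 [542.  183.8  32. ]
scene dot [335.1 180.3] 7.3 [534.1 153.2  32. ]
scene dot [372.9 186.7] 29.5 [633.9 243.1  32. ]
scene dot [328.4 184.7] 7.0 [535.5 122.5  32. ]
scene dot [323.8 191. ] 7.6 [547.5  93.5  32. ]
scene dot [321.4 198.1] 8.4 [566.6  69.2  32. ]
scene dot [291.2 205. ] 10.4 [529.1 -30.4  32. ]
scene dot [373.7 205.4] 6.3 [695.2 194.6  32. ]
scene dot [322.  205.7] 8.2 [592.8  52.3  32. ]
scene dot [325.4 213.1] 8.1 [623.3  43.9  32. ]
```

View pics/top1.png

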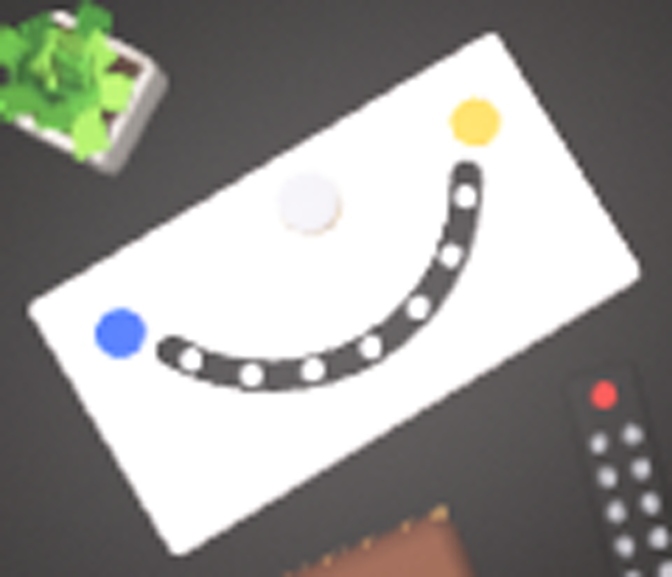

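View pics/scene1.png

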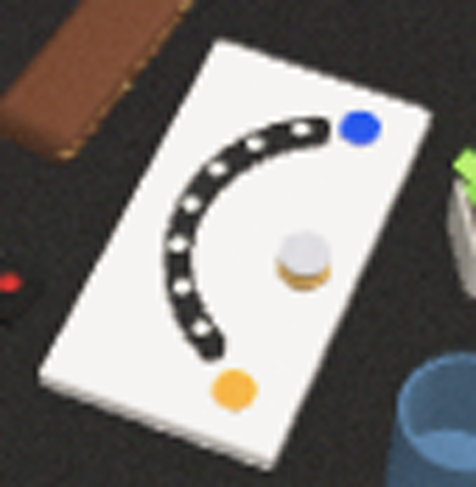

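```bash
cat >> h.py <<'E'
from scipy.spatial.transform import Rotation as Ro
def fit():
    P=[];caps=None
    for n in("top","scene"):
        s,c,b,a,d=measure(n)
        w=np.array([ray(s,p,32)[0] for p,_ in d])
        w=w[(w[:,0]>530)&(w[:,0]<630)&(w[:,1]>40)&(w[:,1]<190)]
        w=w[np.argsort(w[:,1])];assert len(w)==7;P.append(w[:,:2])
        if n=="scene":caps=[ray(s,q[0][0],21)[0] for q in(b,a)]
    P=np.array(P);m=P.mean(0)
    th=(np.arange(7)-3)*.31
    M=np.c_[65-100*np.cos(th),100*np.sin(th)]
    z=np.zeros((7,1));r,_=Ro.align_vectors(np.c_[m-m.mean(0),z],np.c_[M-M.mean(0),z])
    yaw=r.as_euler("zyx")[0];R2=r.as_matrix()[:2,:2];t=m.mean(0)-R2@M.mean(0)
    return P,M@R2.T+t,R2,t,yaw,caps
E
python3 - <<'E'
from h import *
P,D,R2,t,yaw,caps=fit()
print("yaw",yaw,"t",t);print(np.c_[P[0]-D,P[1]-D].round(1));print(D.round(1));print("caps",np.array(caps).round(1),"console frame",(( np.array(caps)[:,:2]-t)@R2).round(1))
np.savez("fit.npz",D=D,R2=R2,t=t)
st=ctrl.read_state();R=Ro.from_rotvec(st["eef_rot"]).as_matrix();print(R.round(3))
s=ctrl.snapshot("top");X=np.array(s["R"])@st["tcp_pos"]+np.array(s["t"]).ravel();print(s["fx"]*X[0]/X[2]+s["cx"],s["fy"]*X[1]/X[2]+s["cy"])
E
```

```text
yaw 0.5286262457159465 t [578.44321865 112.71553898]
[[ 1.7  1.5 -0.  -2.2]
 [ 1.3  1.3 -0.9 -1.9]
 [ 0.7  0.9 -1.1 -2. ]
 [ 0.3  1.3 -0.8 -1.6]
 [ 0.5  1.8 -1.5 -1.3]
 [ 0.2  2.  -0.8 -1.5]
 [ 0.8  2.5 -0.5 -0.8]]
[[623.4  46.1]
 [593.6  54.3]
 [567.7  71.1]
 [548.2  95.1]
 [537.  123.8]
 [535.  154.6]
 [542.5 184.6]]
caps [[556.7 221.2  21. ]
 [664.1  38.7  21. ]] console frame [[  35.9  104.7]
 [  36.6 -107.1]]
[[-0.896  0.444 -0.   ]
 [ 0.444  0.896 -0.   ]
 [-0.    -0.    -1.   ]]
101.6062378143452 355.76509263215814
```

All 7 dots are found in both views and fit the given arc within 2.5 mm. The caps confirm that the stroke starts at dot6 (blue) and ends at dot0 (amber). I'll move above dot6 with the gripper shut and the tool turned so its x is −x world and its y is +y world.

Emit:
apply_moves --motion '[[1,[-1.1,-0.4,0],[0,0,-0.8]],[1,[-2.2,-0.8,0],[0,0,-1.7]],[1,[-3.3,-1.2,0],[0,0,-2.64]],[1,[-4.4,-1.6,0],[0,0,-2.64]],[1,[-5.5,-1.95,0],[0,0,-2.64]]]' --grip_force 20

```text
clock: 0.98
tcp_pos: [448.3, 281.9, 250.2]
eef_rot: [-0.002, 3.141, 0.001]
contact_force: [0.3, 0.5, -0.1]
opening: 0.1
grip_force: 0.0
```

Emit:
apply_moves --motion '[[1,[-0.8,-0.8,0.2],[0,0,0]],[1,[-1.6,-1.65,0.8],[0,0,0]],[1,[-1.9,-1.96,1.7],[0,0,0]],[1,[-1.9,-1.96,2.7],[0,0,0]],[1,[-1.9,-1.96,3.3],[0,0,0]]]'

```text
clock: 1.6
tcp_pos: [541.6, 184.7, 82.1]
eef_rot: [-0.0, -3.139, 0.001]
contact_force: [-0.3, 0.3, 0.8]
opening: -0.1
grip_force: 0.0
```

Emit:
apply_moves --motion '[[1,[0,0,0.1],[0,0,0]],[1,[0,0,0.2],[0,0,0]],[1,[0,0,0.2],[0,0,0]]]'

```text
clock: 1.98
tcp_pos: [542.9, 185.9, 76.2]
eef_rot: [-0.002, 3.14, 0.001]
contact_force: [-0.6, 0.4, 0.5]
opening: 0.2
grip_force: 0.0
```

Run:
```python
from h import *
s=ctrl.snapshot("scene");cv2.imwrite("pics/s2.png",cv2.resize(s["pixels"][130:260,270:420],None,fx=5,fy=4.6));st=ctrl.read_state();print(st["tcp_pos"],st["contact_force"],st["q"],st["opening"])
```

```text
[542.92516403 185.896528    76.3180979 ] [ 0.63313198 -0.39604552 -0.1621846 ] [ 3.29891627e-01  1.44910833e-01 -9.61129827e-02  1.32786338e+00
 -1.10233923e-05  3.28670177e-01] -0.32903454410905186
```

View pics/s2.png

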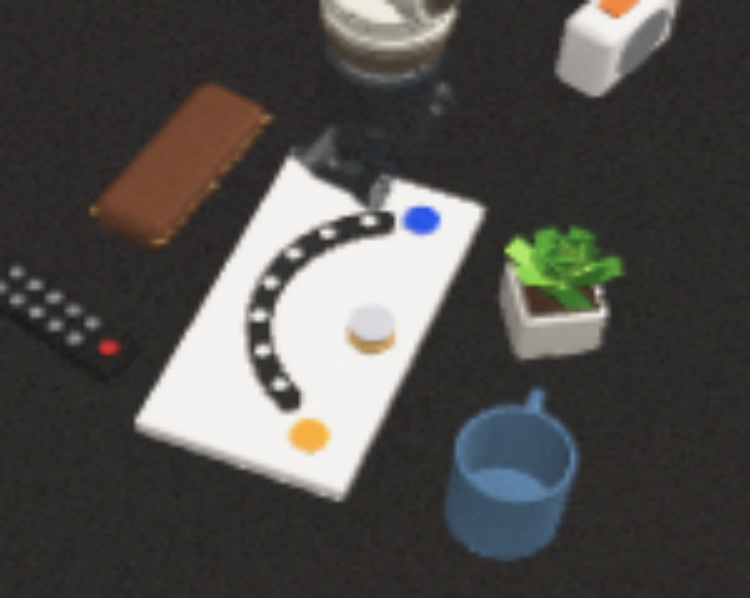

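The view shows the closed fingertips just above the end dot beside the blue cap, near (371,220) in the crop, and nothing has been disturbed. Next I'll descend slowly.

Emit:
apply_moves --motion '[[1,[0,0,0.2],[0,0,0]],[1,[0,0,0.4],[0,0,0]],[1,[0,0,0.44],[0,0,0]],[1,[0,0,0.44],[0,0,0]]]'

```text
clock: 2.52
tcp_pos: [542.2, 185.5, 52.7]
eef_rot: [0.001, -3.141, 0.0]
contact_force: [0.1, 0.0, 1.0]
opening: -0.3
grip_force: 0.0
```

Emit:
apply_moves --motion '[[1,[0,0,0.04],[0,0,0]],[1,[0,0,0.04],[0,0,0]],[1,[0,0,0.04],[0,0,0]]]'

```text
clock: 2.9
tcp_pos: [542.4, 185.6, 51.1]
eef_rot: [-0.002, 3.141, 0.0]
contact_force: [0.3, 0.0, -0.0]
opening: 0.4
grip_force: 0.0
```

Emit:
apply_moves --motion '[[1,[0,0,0.04],[0,0,0]],[1,[0,0,0.04],[0,0,0]],[1,[0,0,0.04],[0,0,0]]]'

```text
clock: 3.28
tcp_pos: [542.5, 185.6, 49.2]
eef_rot: [-0.002, 3.141, 0.0]
contact_force: [-0.1, 0.5, 1.7]
opening: -0.1
grip_force: 1.2
```

```bash
cat > rd.py <<'E'
from h import *
F=[];T=[]
for i in range(12):
    ctrl.snapshot("top");s=ctrl.read_state();F.append(s["contact_force"]);T.append(s["tcp_pos"])
print(np.mean(F,0).round(2),np.std(F,0).round(2),np.mean(T,0).round(2),np.std(T,0).round(2),s["clock"])
E
python3 rd.py
```

```text
[0.93 0.14 2.22] [0.47 0.32 0.36] [542.47 185.6   49.11] [0.02 0.02 0.05] 3.875
```

Contact is confirmed at about 2.2 N. I'll push about 3 mm deeper and re-check.

Emit:
apply_moves --motion '[[1,[0,0,0.03],[0,0,0]],[1,[0,0,0.05],[0,0,0]],[1,[0,0,0.05],[0,0,0]]]'

```text
clock: 4.25
tcp_pos: [542.4, 185.6, 46.6]
eef_rot: [-0.002, 3.141, 0.0]
contact_force: [2.3, -0.5, 4.7]
opening: -0.2
grip_force: 1.9
```

```bash
python3 rd.py
python3 - <<'E'
import numpy as np
f=np.load("fit.npz");th=np.linspace(.93,-.93,25)
p=np.c_[65-100*np.cos(th),100*np.sin(th)]@f["R2"].T+f["t"]
d=(p-p[0])/50
for k in range(0,20,5): print(np.c_[-(d[k+1:k+6]-d[k])[:,0],(d[k+1:k+6]-d[k])[:,1]].round(2).tolist())
print(np.c_[-(d[21:]-d[20])[:,0],(d[21:]-d[20])[:,1]].round(2).tolist());print(p[[0,5,10,15,20,24]].round(1))
E
```

```text
[1.87 0.35 3.87] [0.52 0.51 0.41] [542.44 185.58  46.58] [0.01 0.01 0.03] 4.85
[[0.05, -0.14], [0.1, -0.29], [0.13, -0.45], [0.15, -0.6], [0.16, -0.75]]
[[-0.0, -0.15], [-0.02, -0.31], [-0.05, -0.46], [-0.09, -0.61], [-0.14, -0.76]]
[[-0.06, -0.14], [-0.14, -0.28], [-0.22, -0.41], [-0.31, -0.53], [-0.41, -0.65]]
[[-0.11, -0.11], [-0.23, -0.21], [-0.36, -0.3], [-0.49, -0.38], [-0.63, -0.44]]
[[-0.14, -0.06], [-0.29, -0.1], [-0.44, -0.14], [-0.6, -0.16]]
[[542.5 184.6]
 [534.6 146.9]
 [541.5 109. ]
 [562.2  76.5]
 [593.6  54.3]
 [623.4  46.1]]
```

The strip is now about 4 mm down at 3.9 N, so I'll start stroking along the arc.

Emit:
apply_moves --motion '[[1,[0.05,-0.16,0],[0,0,0]],[1,[0.1,-0.31,0],[0,0,0]],[1,[0.13,-0.47,0],[0,0,0]],[1,[0.15,-0.62,0],[0,0,0]],[1,[0.16,-0.77,0],[0,0,0]]]'

```text
clock: 5.48
tcp_pos: [534.2, 146.5, 46.5]
eef_rot: [0.001, -3.141, -0.0]
contact_force: [0.3, 3.0, 4.3]
opening: 0.2
grip_force: 2.0
```

Emit:
apply_moves --motion '[[1,[0,-0.15,0],[0,0,0]],[1,[-0.02,-0.31,0],[0,0,0]],[1,[-0.05,-0.46,0],[0,0,0]],[1,[-0.09,-0.61,0],[0,0,0]],[1,[-0.14,-0.76,0],[0,0,0]]]'

```text
clock: 6.1
tcp_pos: [541.5, 108.5, 46.4]
eef_rot: [0.001, -3.141, 0.0]
contact_force: [-0.4, 3.2, 4.2]
opening: -0.0
grip_force: 2.0
```

```bash
python3 rd.py
```

```text
[ 0.7  -2.52  4.21] [0.36 0.95 0.54] [541.56 108.56  46.48] [0.11 0.44 0.03] 6.7
```

Force and tracking are steady, so I'll continue.

Emit:
apply_moves --motion '[[1,[-0.06,-0.14,0],[0,0,0]],[1,[-0.14,-0.28,0],[0,0,0]],[1,[-0.22,-0.41,0],[0,0,0]],[1,[-0.31,-0.53,0],[0,0,0]],[1,[-0.41,-0.65,0],[0,0,0]]]'

```text
clock: 7.32
tcp_pos: [562.2, 76.1, 46.4]
eef_rot: [0.001, -3.141, -0.0]
contact_force: [-0.9, 2.6, 3.7]
opening: 0.1
grip_force: 2.0
```

Emit:
apply_moves --motion '[[1,[-0.11,-0.11,0],[0,0,0]],[1,[-0.23,-0.21,0],[0,0,0]],[1,[-0.36,-0.3,0],[0,0,0]],[1,[-0.49,-0.38,0],[0,0,0]],[1,[-0.63,-0.44,0],[0,0,0]]]'

```text
clock: 7.95
tcp_pos: [593.8, 54.3, 46.4]
eef_rot: [0.001, -3.141, 0.0]
contact_force: [-2.5, 1.0, 3.9]
opening: 0.0
grip_force: 2.0
```

Emit:
apply_moves --motion '[[1,[-0.14,-0.06,0],[0,0,0]],[1,[-0.29,-0.1,0],[0,0,0]],[1,[-0.44,-0.14,0],[0,0,0]],[1,[-0.6,-0.16,0],[0,0,0]],[1,[-0.6,-0.16,0],[0,0,0]]]'

```text
clock: 8.57
tcp_pos: [624.7, 46.4, 46.6]
eef_rot: [-0.001, 3.14, -0.001]
contact_force: [2.8, -1.6, 4.6]
opening: -0.3
grip_force: 1.9
```

```bash
python3 rd.py
python3 - <<'E'
from h import *
s=ctrl.snapshot("scene");cv2.imwrite("pics/s3.png",cv2.resize(s["pixels"][130:260,270:420],None,fx=5,fy=4.6))
E
```

```text
[ 2.78 -0.99  3.63] [0.45 0.56 0.55] [623.9   46.57  46.76] [0.34 0.1  0.1 ] 9.175
```

View pics/s3.png

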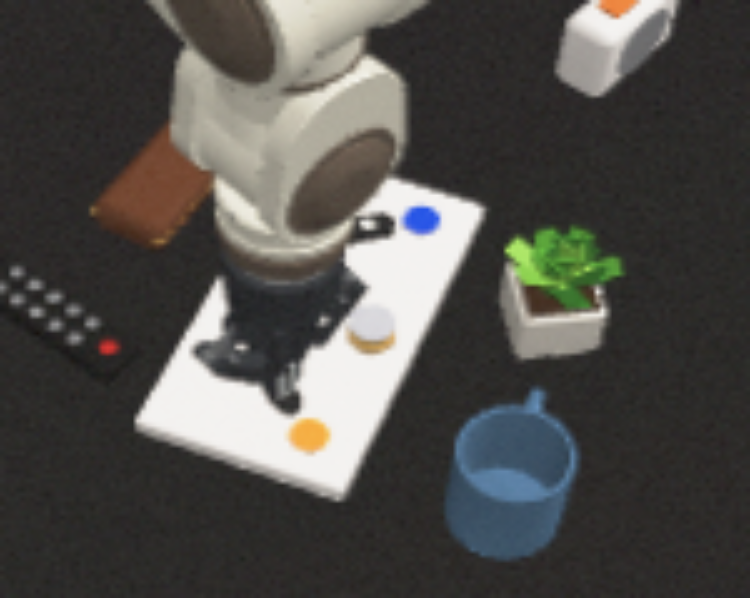

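The fingertips rest on the last dot beside the amber cap, near (280,385) in the crop, at about 3.6 N. The tin, plant, mug and the rest are where they were.

```bash
python3 -c "
from station import ctrl
print(ctrl.finish_job())"
```

```text
the job is handed in; nothing more can be done
None
```

I stroked the strip in one continuous pass from the dot beside the blue cap to the dot beside the amber cap, at about 4 N and roughly 4 mm down. I handed the job in at about 9 s of 48 s with the fingertips resting on the last dot, and nothing around it looked moved in the last camera view.

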